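Pack the vertebrae into the specimen jar and shut down the extraction

TASK

The examination is over. With the dust extraction still running, feed all the loose vertebrae through the neck into the glass jar and close it with its blue stopper, fully seated; only then lift the red guard on the control box, switch the extraction off and lower the guard fully again. Keep the jar standing, and leave the skull, the thigh bone and the callipers where they are.

Things in the scene. Friction and masses are not known exactly. Their poses are not given: they have to be found in the camera images.
- vertebra0_centre (a point): centre of a dog's vertebra (None if absent; 4 to 6 are present): ivory bone, 25 g, 24 mm long (x), 38 wide (y), 48 tall (z), standing spine up. This point is on its middle line, 24 mm above its underside. The spine, a plate 17 (x) by 9 mm (y), stands 22 to 48 mm up: pinch it along y. Arch 22 x 22 mm, up to 22 mm; low side wings up to 7 mm. Passes the neck any way up; on its side, pinch along x
- vertebra1_centre (a point): centre of a dog's vertebra (None if absent; 4 to 6 are present): ivory bone, 25 g, 24 mm long (x), 38 wide (y), 48 tall (z), standing spine up. This point is on its middle line, 24 mm above its underside. The spine, a plate 17 (x) by 9 mm (y), stands 22 to 48 mm up: pinch it along y. Arch 22 x 22 mm, up to 22 mm; low side wings up to 7 mm. Passes the neck any way up; on its side, pinch along x
- vertebra2_centre (a point): centre of a dog's vertebra (None if absent; 4 to 6 are present): ivory bone, 25 g, 24 mm long (x), 38 wide (y), 48 tall (z), standing spine up. This point is on its middle line, 24 mm above its underside. The spine, a plate 17 (x) by 9 mm (y), stands 22 to 48 mm up: pinch it along y. Arch 22 x 22 mm, up to 22 mm; low side wings up to 7 mm. Passes the neck any way up; on its side, pinch along x
- vertebra3_centre (a point): centre of a dog's vertebra (None if absent; 4 to 6 are present): ivory bone, 25 g, 24 mm long (x), 38 wide (y), 48 tall (z), standing spine up. This point is on its middle line, 24 mm above its underside. The spine, a plate 17 (x) by 9 mm (y), stands 22 to 48 mm up: pinch it along y. Arch 22 x 22 mm, up to 22 mm; low side wings up to 7 mm. Passes the neck any way up; on its side, pinch along x
- vertebra4_centre (a point): centre of a dog's vertebra (None if absent; 4 to 6 are present): ivory bone, 25 g, 24 mm long (x), 38 wide (y), 48 tall (z), standing spine up. This point is on its middle line, 24 mm above its underside. The spine, a plate 17 (x) by 9 mm (y), stands 22 to 48 mm up: pinch it along y. Arch 22 x 22 mm, up to 22 mm; low side wings up to 7 mm. Passes the neck any way up; on its side, pinch along x
- vertebra5_centre (a point): centre of a dog's vertebra (None if absent; 4 to 6 are present): ivory bone, 25 g, 24 mm long (x), 38 wide (y), 48 tall (z), standing spine up. This point is on its middle line, 24 mm above its underside. The spine, a plate 17 (x) by 9 mm (y), stands 22 to 48 mm up: pinch it along y. Arch 22 x 22 mm, up to 22 mm; low side wings up to 7 mm. Passes the neck any way up; on its side, pinch along x
- jar: loose clear-glass jar, 0.9 kg, upright; origin at the centre of its underside, z up. 128 mm across up to 115 mm, sloping shoulder to 144 mm, straight neck to 176 mm, 68 mm outside, 60 mm inside, with a blue ring 78 mm across just below the rim. Glass 4 mm thick; the floor is domed, 7 mm up at the wall, 20 mm at the middle
- jar_mouth (a point): centre of the jar's open mouth, in the plane of its rim, 176 mm above the jar's underside
- stopper_knob (a point): middle of the knob of the loose blue stopper, 70 g, 42 mm above its underside, on its axis. It stands on its plug. Upwards: plug 44 mm across widening to 50, 14 deep; flange 74 across, 14 to 19 up; stem 22 across; round knob 30 across, 35 to 50 up; top at 52. Seated, the plug hangs freely in the neck, the flange lies on the rim and this point is 28 mm above the rim
- control_box: fixed light-grey control box of the dust extraction, 150 mm (its x) by 120 mm (y) by 70 mm high; origin at the centre of its underside, z up, its front (yellow plate) faces its -x. A red guard on top covers the toggle switch
- guard_hinge (a point): fixed point on the guard's hinge line, which runs along the box's y, 47 mm behind the box's centre (+x of the box), 74 mm above the bench. The guard is a red hood, open below, 44 mm wide along y; shut, it reaches 88 mm forward of the hinge, 1 to 35 mm above the hinge line, and a 3 mm thick lip runs on 8 mm farther forward from its top
- guard_grip (a point): point midway between the guard's two flat side walls near its free front end: shut, 76 mm in front of the hinge (-x of the box) and 20 mm above it; moves and turns with the guard. The walls can be pinched here along the box's y, and the guard then turns between the fingers as they follow the arc; or its lip can be pushed up from below
- guard (a joint): angle of the guard in rad: 0 shut, grows as its front end swings up and back about the hinge to 2.0 at most; a friction hinge (0.05 N m), so it stays where it is left
- switch (a joint): angle of the toggle in rad: 0 to 0.08 = on, the lever leans to the front of the box (-x, away from the guard's hinge); 0.84 = off, it leans back towards the hinge (+x). Stays where it is left (friction 0.05 N m), stops hard at both ends; can be reached only with the guard lifted
- switch_tip (a point): point 24 mm up the toggle lever, in its black end (12 mm across); the lever ends 29 mm from its pivot, which lies 5 mm in front of the box's centre, 72 mm above the bench; it swings in the box's x-z plane; steel stem 9 mm across
- skull: a dog's skull, 170 mm long, 100 mm wide, 75 mm tall, on the far side; leave it alone; origin under its middle
- thigh_bone: a dog's thigh bone lying flat, 180 mm long, on the far side; leave it alone; origin under its middle
- callipers: steel sliding callipers lying flat, 200 mm long, on the far side; leave them alone; origin under the middle
Not all that is in view belongs to the job. Leave any pink look-alike of the jar alone.

How it is judged:
By the outcome, as a careful person would: the job done as asked, in the order asked, and still so for the second after the job is handed in, with the robot touching nothing.
Of vertebra0, vertebra1, vertebra2, vertebra3, vertebra4, vertebra5 only 4 to 6 are there at a start; the rules pass over those that are not, and their reading is None.
At some moment in a run one of vertebra0, vertebra1, vertebra2, vertebra3, vertebra4, vertebra5 may be knocked a few centimetres aside while the robot is not near it.
Once in a run the grip may slacken for a moment while it holds something.
It also fails if it takes over 210 s, if anything falls off the work surface, if the arm or the gripper's body presses on something with over 40 N, if the wrist force passes 120 N, or if a joint passes its speed limit or range.

ROBOT

A 6-joint arm with a two-finger parallel gripper is mounted at the origin on the work surface. World frame = base frame: x ahead of the robot, y to its left, z up, the work surface at z = 0. Lengths are in mm, angles in rad, forces in N, time in s.
With the tool pointing down it reaches from about 350 to 1000 mm from the base axis. Payload 7.1 kg.
Tool frame: the origin (TCP) lies midway between the tips of the shut fingers; the grasp point (between the pads) lies 19 mm behind it; x points along the fingers, y is the direction in which the jaws open and shut, and the axes are right-handed (so a half turn about x gives the same grasp; the last joint's range is limited). The gripper opens to 85 mm and grips with 20 to 120 N. Pads are 22 mm wide; open, the fingers measure 114 mm over their backs; the gripper's body (76 mm by 85 mm) begins 54 mm behind the grasp point. The pads swing forward as they close: fully open they stand 13 mm farther back than shut.
Start: joints at [-1.153, 0.423, 1.63, -0, 1.089, -0.019], TCP at [264.416, -566.294, 231.319] pointing down, gripper open.
Joint ranges: [-3, 3], [-0.9, 2.11], [0.09, 2.58], [-1.31, 4.45], [0.11, 2.69], [-2.54, 2.54]. Speed limits (rad/s): [2.39, 2.39, 3.01, 3.14, 3.14, 3.14].

INTERFACE

Orientations are given as a 3x3 rotation matrix whose columns are the frame's x, y, z axes.
In Python, from workcell import r, move_gripper, kinematics, get_image, calibration gives the robot as it stands. The module is installed in compiled form; this text tells all that it offers. Calls block until the motion is done:
- r.move_ptp(position, orientation): joint-space move of the TCP to a pose.
- r.move_l(position, attitude=None, max_speed=150): straight line of the TCP; attitude=None keeps the orientation; max_speed is the mean speed in mm/s.
- r.move_joints(angles): joint-space move.
- move_gripper(opening, newtons=None): finger opening in mm; newtons is the grip in N (None keeps the last); returns when the fingers have stopped.
- r.pause(seconds).
- kinematics.solve_ik(position, orientation): joint angles nearest the present ones, or None.
- r.sense(): the state.
- get_image(name): name is "side" or "top"; returns the picture (480x640x3 uint8, red, green, blue); there is no depth.
- calibration(name): a dict with "fx", "fy", "cx", "cy" (pixels), "R" (3x3) and "t" (3): a world point X has camera coordinates R X + t. Camera axes: x right, y down, z forward; pixel columns grow to the right and rows downward; lengths in mm; the calibration is good to about 2 mm. A picture is of the moment at which its call begins. calibration takes no time and is no camera call.
A pose or a line that the arm cannot do raises r.PlanningError and nothing moves.
- r.hand_in(): hands the job in, once; it reports no verdict.
The state is a dict: "clock": time; "joints": joint angles; "dq": joint speeds; "joint_torque": joint torques, N m; "eef_pos": TCP position; "ee_rot": TCP orientation; "wrist_force": force on the tool from outside, world axes, zero at the start; "torque": the same for the moment, N m; "width": finger opening in mm.
Only numpy, scipy, OpenCV 4.12 (cv2) and the standard library are available. Lean on these libraries where they do the work, as an engineer would, in place of code of your own. Each camera call takes 0.05 s, during which the arm holds its last target. There are 200 camera calls.

## Working session

There is one attempt and no reset: what is moved stays moved. The work goes in short steps, each a Python script; the robot and the scene stay as the last script left them, time stands still between calls to the robot, and variables do not carry over. Pictures are saved under pics/ and viewed, about 12 in all and at most 16, crops included, and the job is handed in when it is done.

```bash
mkdir -p pics; python3 - <<'E'
from workcell import r,get_image,calibration
import cv2,numpy as np
for n in("side","top"):
    im=get_image(n);cv2.imwrite(f"pics/{n}0.png",im[:,:,::-1]);c=calibration(n)
    R=np.array(c["R"]);t=np.array(c["t"]);print(n,c["fx"],c["fy"],c["cx"],c["cy"],R.round(3).tolist(),"cam at",(-R.T@t).round(0))
s=r.sense();print(s["clock"],s["width"],np.round(s["ee_rot"],2).tolist())
E
```

```text
side 573.836544600366 573.836544600366 316.40495615311306 238.7610256041414 [[-0.822, -0.569, 0.015], [-0.438, 0.616, -0.655], [0.363, -0.545, -0.755]] cam at [ 187.  738. 1014.]
top 464.23961769669086 464.23961769669086 317.58754749233793 234.6379167962577 [[-0.014, -1.0, -0.024], [-0.991, 0.017, -0.132], [0.132, 0.022, -0.991]] cam at [ 481.   61. 1073.]
0.1 85.56315401583288 [[-0.0, 0.42, -0.91], [0.0, -0.91, -0.42], [-1.0, -0.0, -0.0]]
```

View pics/side0.png

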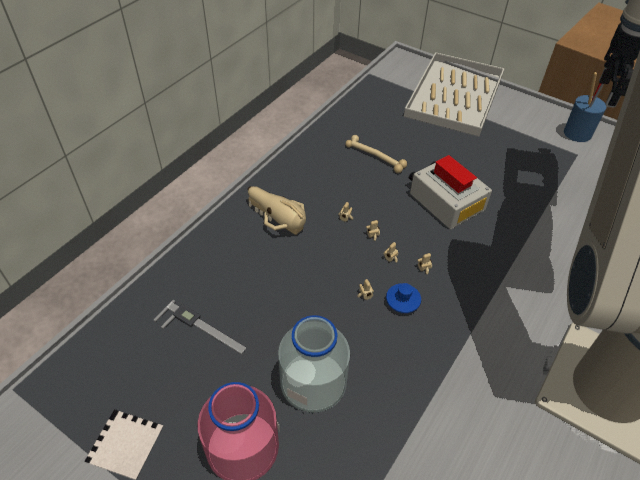

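View pics/top0.png

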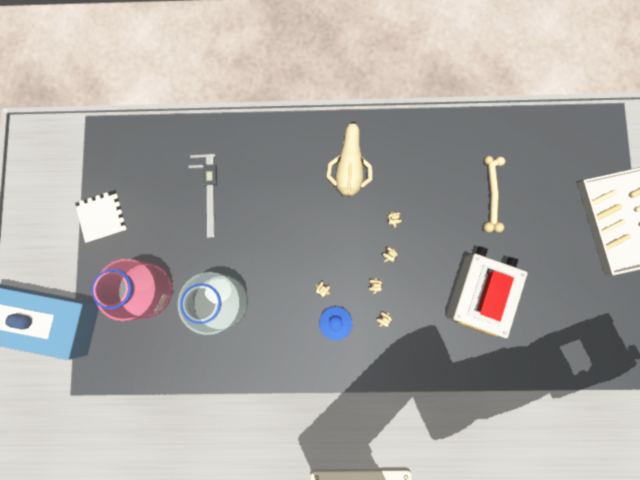

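Side view: five vertebrae near (346,211), (373,229), (391,252), (426,262) and (366,289). The stopper is at (403,298), the jar ring at (315,336) and the guard at (455,173). Top view: vertebrae at (394,219), (390,255), (376,286), (385,320) and (322,289). The stopper is at (336,323), the jar ring at (201,303) and the guard at (496,296). The pink jar is the decoy.

```bash
cat >v.py <<'E'
import cv2,numpy as np
from workcell import get_image,calibration
from scipy.optimize import linear_sum_assignment
C={n:calibration(n) for n in("side","top")}
def ray(n,p):
    c=C[n];R=np.array(c["R"]);t=np.array(c["t"])
    d=R.T@np.array([(p[0]-c["cx"])/c["fx"],(p[1]-c["cy"])/c["fy"],1]);return -R.T@t,d/np.linalg.norm(d)
def plane(n,p,z):
    o,d=ray(n,p);return o+d*(z-o[2])/d[2]
def tri(ps,pt):
    A=[];b=[];rs=[ray("side",ps),ray("top",pt)]
    P=[np.eye(3)-np.outer(d,d) for o,d in rs]
    X=np.linalg.solve(sum(P),sum(p@o for p,(o,d) in zip(P,rs)))
    return X,sum(np.linalg.norm(p@(X-o)) for p,(o,d) in zip(P,rs))
def proj(n,X):
    c=C[n];q=np.array(c["R"])@np.asarray(X,float)+np.array(c["t"]);return np.array([c["fx"]*q[0]/q[2]+c["cx"],c["fy"]*q[1]/q[2]+c["cy"]])
def hsv(im): return cv2.cvtColor(im,cv2.COLOR_RGB2HSV)
def blobs(m,lo,hi):
    k,l,s,c=cv2.connectedComponentsWithStats(m.astype(np.uint8))
    return [(c[i],l==i,s[i,4]) for i in range(1,k) if lo<=s[i,4]<=hi]
def bone(im):
    h=hsv(im).astype(int);return (h[...,0]>8)&(h[...,0]<32)&(h[...,1]>60)&(h[...,2]>85)
def blue(im):
    h=hsv(im).astype(int);return (h[...,0]>105)&(h[...,0]<130)&(h[...,1]>150)&(h[...,2]>60)
def red(im):
    h=hsv(im).astype(int);return ((h[...,0]<6)|(h[...,0]>174))&(h[...,1]>200)&(h[...,2]>80)
E
python3 - <<'E'
from v import *
I={n:get_image(n) for n in C}
B={}
for n,(x0,y0,x1,y1) in dict(side=(310,190,450,310),top=(230,200,430,340)).items():
    m=bone(I[n]);roi=np.zeros_like(m);roi[y0:y1,x0:x1]=1
    B[n]=blobs(m&roi,25,500);print(n,[(b[0].round(1).tolist(),int(b[2])) for b in B[n]])
    for b in blobs(m,25,99999):print('  all',b[0].round(),b[2])
    for b in blobs(blue(I[n]),30,9999):print('  blue',b[0].round(1),b[2],np.argwhere(b[1]).min(0)[::-1],np.argwhere(b[1]).max(0)[::-1])
    for b in blobs(red(I[n]),30,9999):print('  red',b[0].round(1),b[2])
K=np.array([[tri(a[0],b[0])[1]+abs(tri(a[0],b[0])[0][2]-20) for b in B["top"]] for a in B["side"]])
row=[]
for i,j in zip(*linear_sum_assignment(K)):
    a,b=B["side"][i],B["top"][j];X,e=tri(a[0],b[0]);print(i,j,X.round(1),round(e,1))
    t=[]
    for n,q in(("side",a),("top",b)):
        x,y=q[0].astype(int);t.append(cv2.resize(I[n][y-14:y+14,x-14:x+14],(155,155),interpolation=cv2.INTER_CUBIC))
    row.append(np.vstack(t))
cv2.imwrite("pics/z.png",np.hstack(row)[:,:,::-1])
E
```

```text
side [([345.5, 211.9], 149), ([373.4, 229.2], 163), ([391.6, 252.1], 161), ([425.5, 262.2], 172), ([365.7, 289.5], 182)]
  all [593.  31.] 2125
  all [442.  74.] 42
  all [453.  76.] 56
  all [464.  79.] 68
  all [593.  86.] 77
  all [475.  82.] 42
  all [487.  84.] 57
  all [433.  91.] 75
  all [444.  94.] 47
  all [456.  97.] 60
  all [467. 100.] 66
  all [479. 103.] 50
  all [424. 107.] 38
  all [435. 109.] 47
  all [447. 112.] 32
  all [459. 116.] 47
  all [377. 153.] 466
  all [278. 209.] 1509
  all [471. 210.] 300
  all [346. 212.] 149
  all [373. 229.] 163
  all [392. 252.] 161
  all [425. 262.] 172
  all [366. 289.] 182
  blue [403.2 297.8] 808 [386 283] [420 312]
  blue [313.6 340.1] 324 [292 316] [336 356]
  blue [233.8 409.8] 380 [209 382] [258 430]
  red [454.  173.2] 788
top [([393.4, 218.1], 115), ([389.4, 253.9], 107), ([374.8, 284.9], 104), ([322.2, 287.8], 84), ([383.6, 318.5], 104)]
  all [349. 168.] 809
  all [492. 201.] 382
  all [635. 193.] 54
  all [609. 211.] 129
  all [393. 218.] 115
  all [617. 241.] 94
  all [389. 254.] 107
  all [375. 285.] 104
  all [322. 288.] 84
  all [384. 318.] 104
  all [476. 329.] 94
  blue [335.2 322.6] 771 [320 307] [350 338]
0 0 [657.2 -90.   19.8] 0.7
1 1 [573.8 -78.1  22.7] 2.7
2 2 [504.8 -42.9  21.8] 2.3
3 4 [429.5 -60.7  21.9] 4.0
4 3 [500.1  75.2  16.1] 2.1
```

View pics/z.png

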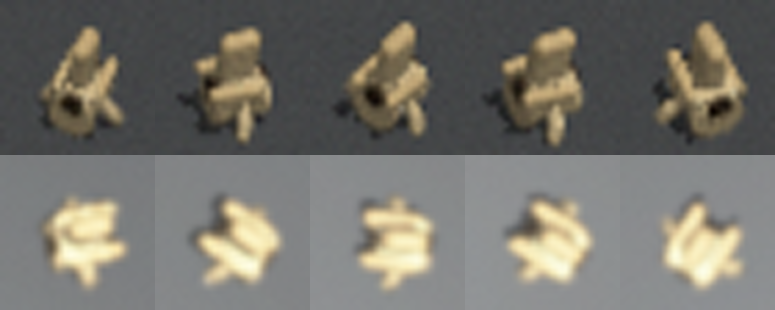

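All five vertebrae stand spine up. In the top crops the spine bars run at about −8°, 35°, 3°, 35° and −60° in image terms. Next I measure their yaw, the jar mouth, the stopper and the box.

```bash
cat >>v.py <<'E'
def spine_dir(im,p):
    """world yaw of the vertebra's x (spine) axis from dominant edge direction in the top view"""
    g=cv2.GaussianBlur(cv2.cvtColor(im,cv2.COLOR_RGB2GRAY).astype(np.float32),(0,0),.8)
    gx=cv2.Sobel(g,cv2.CV_32F,1,0);gy=cv2.Sobel(g,cv2.CV_32F,0,1)
    x,y=np.round(p).astype(int);s=np.s_[y-9:y+10,x-9:x+10];gx,gy=gx[s],gy[s]
    a=.5*np.arctan2(2*(gx*gy).sum(),(gx**2-gy**2).sum())+np.pi/2
    co=np.hypot((gx**2-gy**2).sum(),2*(gx*gy).sum())/(gx**2+gy**2).sum()
    d=np.array([np.cos(a),np.sin(a)])*8
    w=plane("top",p+d,40)-plane("top",p-d,40);return np.arctan2(w[1],w[0]),np.degrees(a),co
def verts(I):
    B={}
    for n in C:
        B[n]=blobs(bone(I[n]),40,260)
    out=[]
    for b in B["top"]:
        q=plane("top",b[0],20)
        if not(330<q[0]<760 and -220<q[1]<160): continue
        best=min(((tri(a[0],b[0])) for a in B["side"]),key=lambda k:k[1]+abs(k[0][2]-20)*.5)
        if best[1]<10 and 5<best[0][2]<40: out.append((best[0],spine_dir(I["top"],b[0]),b[0]))
    return out
def ell(m):
    c=max(cv2.findContours(m.astype(np.uint8),0,cv2.CHAIN_APPROX_NONE)[0],key=len);return cv2.fitEllipse(cv2.convexHull(c))
E
python3 - <<'E'
from v import *
I={n:get_image(n) for n in C}
for X,(y,a,co),p in verts(I):print(X.round(1),"yaw",np.degrees(y).round(1),"img",a.round(1),co.round(2))
h=hsv(I["top"]);print(h[295:310:3,180:185].tolist()[0],h[303,178:226:4].tolist())
def sub(n,f,x0,y0,x1,y1):
    m=f(I[n]);r=np.zeros_like(m);r[y0:y1,x0:x1]=1;return m&r
def blue2(im):
    h=hsv(im).astype(int);return (h[...,0]>100)&(h[...,0]<130)&(h[...,1]>110)
E={}
E["rs"]=ell(sub("side",blue2,280,305,350,362));E["rt"]=ell(sub("top",blue2,172,275,232,330))
E["fs"]=ell(sub("side",blue2,375,275,430,320));E["ft"]=ell(sub("top",blue2,310,300,360,345))
for k,v in E.items():print(k,np.round(v[0],1),np.round(v[1],1),round(v[2]))
print("ring",tri(E["rs"][0],E["rt"][0]),"stopper",tri(E["fs"][0],E["ft"][0]),plane("top",E["ft"][0],19),plane("side",E["fs"][0],19))
# box
hh=h.astype(int);m=sub("top",lambda im:(hh[...,1]<60)&(hh[...,2]>150)|red(im),440,230,540,350)
m=cv2.morphologyEx(m.astype(np.uint8),cv2.MORPH_CLOSE,np.ones((5,5)));b=max(blobs(m,500,9999),key=lambda q:q[2])[1]
c=max(cv2.findContours(b.astype(np.uint8),0,1)[0],key=len);q=cv2.boxPoints(cv2.minAreaRect(c));Q=np.array([plane("top",p,70) for p in q]);print("box",q.round(1).tolist(),Q.round(1).tolist(),Q.mean(0),np.linalg.norm(Q-np.roll(Q,-1,0),axis=1))
c=max(cv2.findContours(red(I["top"])[:].astype(np.uint8),0,1)[0],key=len);q2=cv2.boxPoints(cv2.minAreaRect(c));Q2=np.array([plane("top",p,109) for p in q2]);print("guard",q2.round(1).tolist(),Q2.round(1).tolist(),np.linalg.norm(Q2-np.roll(Q2,-1,0),axis=1))
T=I["top"].copy()
cv2.polylines(T,[q.astype(int)],1,(0,255,0));cv2.polylines(T,[q2.astype(int)],1,(255,255,0));cv2.ellipse(T,E["rt"],(255,0,0));cv2.ellipse(T,E["ft"],(255,0,0))
S=I["side"].copy();cv2.ellipse(S,E["rs"],(255,0,0));cv2.ellipse(S,E["fs"],(255,0,0))
z=lambda im,x,y,w,hh:cv2.resize(im[y:y+hh,x:x+w],(400,300))
cv2.imwrite("pics/m.png",np.vstack([np.hstack([z(T,440,240,107,80+0),z(T,160,260,107,80)]),np.hstack([z(S,400,150,107,80),z(S,280,290,160,120)])])[:,:,::-1])
E
```

```text
[657.1 -90.   19.7] yaw 133.1 img 135.9 0.07
[573.8 -78.2  22.3] yaw -142.7 img 51.0 0.08
[504.7 -42.9  21.9] yaw 113.0 img 155.9 0.15
[499.8  75.4  16.5] yaw 114.0 img 155.0 0.06
[429.5 -60.8  21.9] yaw -94.1 img 3.4 0.15
[[75, 14, 187], [99, 25, 176], [110, 83, 191], [111, 137, 210], [110, 123, 208]] [[80, 12, 188], [110, 115, 217], [70, 11, 145], [78, 10, 130], [75, 11, 137], [51, 11, 166], [55, 9, 167], [55, 9, 167], [51, 11, 169], [50, 11, 215], [109, 100, 232], [76, 15, 214]]
rs [314.  335.4] [41.5 45.9] 93
rt [200.1 303.2] [38.9 40.3] 45
fs [403.2 297.7] [29.7 35.3] 107
ft [335.2 322.9] [32.5 33.2] 160
ring (array([472.09882975, 310.35814618, 170.66652963]), np.float64(0.5184905976801498)) stopper (array([422.57596474,  47.74321071,  16.90214536]), np.float64(0.06241736108971452)) [422.7214073   47.78098295  19.        ] [422.051501  49.18238   19.      ]
box [[451.6000061035156, 321.29998779296875], [473.3999938964844, 252.6999969482422], [529.2000122070312, 270.3999938964844], [507.3999938964844, 339.1000061035156]] [[425.9, -197.3, 70.0], [570.6, -251.5, 70.0], [530.8, -367.4, 70.0], [387.9, -311.6, 70.0]] [ 478.79836804 -281.96910649   70.        ] [154.51821562 122.63962338 153.39366006 120.4909302 ]
guard [[488.0, 287.0], [488.0, 287.0], [488.0, 284.0], [488.0, 284.0]] [[496.3, -264.9, 109.0], [496.3, -264.9, 109.0], [502.4, -265.3, 109.0], [502.4, -265.3, 109.0]] [0.        6.1138282 0.        6.1138282]
```

View pics/m.png

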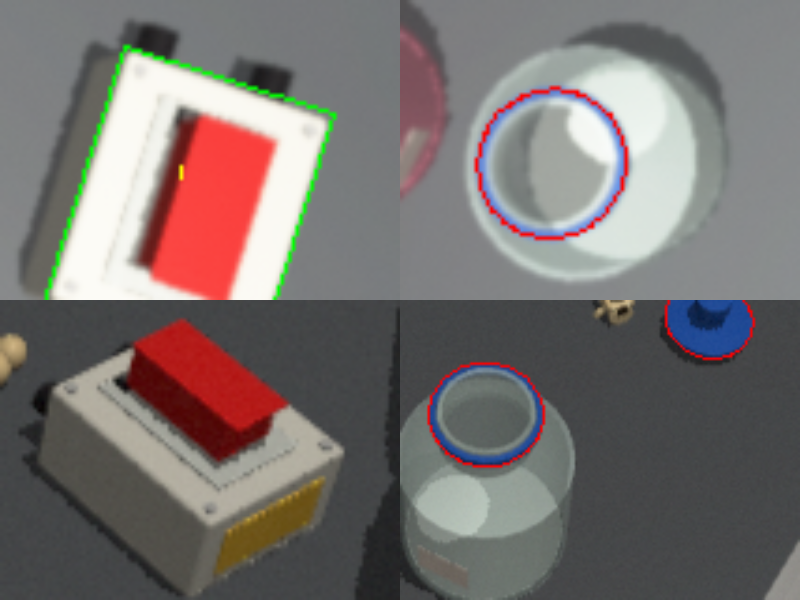

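The jar ring triangulates to z=171, which is right for a ring just under the rim at 176. The stopper flange comes out at about z=17, and the box measures 154x121 with a yaw of about −21°. All three are consistent. The edge tensor is ambiguous because perpendicular edges cancel, so I use the 4-fold angle and split it by mask extent.

```bash
cat >>v.py <<'E'
def spine_dir(im,p):
    """yaw of the spine axis: 4-fold edge direction in the top view; the shorter mask extent is x (24), the longer y (38)"""
    x,y=np.round(p).astype(int);U=4;s=np.s_[y-12:y+13,x-12:x+13]
    g=cv2.resize(cv2.cvtColor(im,cv2.COLOR_RGB2GRAY)[s].astype(np.float32),None,fx=U,fy=U,interpolation=cv2.INTER_CUBIC)
    g=cv2.GaussianBlur(g,(0,0),3);gx=cv2.Sobel(g,cv2.CV_32F,1,0);gy=cv2.Sobel(g,cv2.CV_32F,0,1)
    z=((gx+1j*gy)**4/(np.hypot(gx,gy)**2+1e-3)).sum();a=np.angle(z)/4;co=abs(z)/(np.hypot(gx,gy)**2).sum()
    m=np.argwhere(bone(im)[s])[:,::-1]-12.
    ext=lambda t:np.ptp(m@[np.cos(t),np.sin(t)])
    a1,a2=sorted((a,a+np.pi/2),key=ext)
    d=np.array([np.cos(a1),np.sin(a1)])*8;w=plane("top",p+d,40)-plane("top",p-d,40)
    return np.arctan2(w[1],w[0]),np.degrees(a1),np.round([co,ext(a1),ext(a2)],2)
E
python3 - <<'E'
from v import *
I={n:get_image(n) for n in C}
for X,(y,a,co),p in verts(I):print(X.round(1),"yaw",np.degrees(y).round(1),"img",a.round(1),co)
print(h:=hsv(I["top"])[250:258,384:396,2])
E
```

```text
[657.1 -90.2  19.6] yaw -97.2 img 6.0 [ 0.17 13.45 14.24]
[573.9 -78.3  22.4] yaw -114.2 img 23.0 [ 0.15 13.14 13.25]
[504.9 -43.1  21.3] yaw -85.1 img -5.8 [ 0.11 12.44 14.82]
[500.   74.8  15.6] yaw 151.9 img 117.1 [ 0.11 12.05 14.76]
[429.6 -61.   21.4] yaw -119.6 img 28.9 [ 0.13 12.83 14.86]
[[128 105  88 108 166 216 234 235 233 227 199 155]
 [118  94  84  90 141 210 237 238 237 241 233 196]
 [114  97  95 107 158 226 247 247 243 242 245 235]
 [179 157 138 139 163 223 245 250 250 247 245 241]
 [236 233 218 201 182 194 227 245 250 251 248 244]
 [234 247 246 240 228 203 194 219 240 248 248 240]
 [190 234 246 248 247 242 220 200 216 236 238 207]
 [144 177 215 240 249 250 247 237 227 232 221 167]]
```

```bash
python3 - <<'E'
from v import *
I={n:get_image(n) for n in C}
row=[]
for X,(y,a,co),p in verts(I):
    t=[]
    for n,lo,hi in(("side",30,230),("top",110,255)):
        q=np.round(proj(n,X)).astype(int);k=cv2.resize(I[n][q[1]-13:q[1]+13,q[0]-13:q[0]+13].astype(np.float32),(160,160),interpolation=cv2.INTER_CUBIC)
        t.append(np.clip((k-lo)/(hi-lo)*255,0,255))
    row.append(np.vstack(t))
cv2.imwrite("pics/z2.png",np.hstack(row)[:,:,::-1])
E
```

```text
[ WARN:0@3.286] global loadsave.cpp:1063 imwrite_ Unsupported depth image for selected encoder is fallbacked to CV_8U.
```

View pics/z2.png

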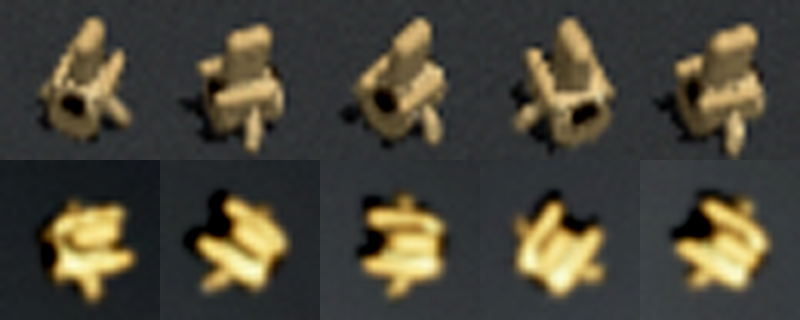

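All five stand upright. The middle bar, the spine, runs at about −9°, 37°, 4°, −56° and 35° in the image, so world yaw ≈ −91° − image angle. I compute the spine-tip positions from the side view as a check and pick the first vertebra.

```bash
cat >h.py <<'E'
from v import *
from workcell import r,move_gripper,kinematics
JAR=np.array([472.1,310.4])
def ori(phi):
    c,s=np.cos(phi),np.sin(phi);return np.array([[0,c,s],[0,s,-c],[-1,0,0]])
def best(pos,phi):
    o=[(abs(q[5]),ph) for ph in(phi,phi+np.pi) if (q:=kinematics.solve_ik(list(pos),ori(ph))) is not None]
    return ori(min(o)[1])
def st(tag):
    s=r.sense();print(tag,"t",round(s["clock"],1),"w",round(s["width"],1),"p",np.round(s["eef_pos"],1),"F",np.round(s["wrist_force"],1));return s
def L(p,v=150,o=None): r.move_l([float(k) for k in p],o,max_speed=v)
def pick(xy,yaw,z=26,op=40,n=40):
    O=best((*xy,z),yaw+np.pi/2)
    r.move_ptp([*map(float,xy),230.],O);move_gripper(op,n)
    L((*xy,60),300);L((*xy,z),100);move_gripper(0,n);st("grip");L((*xy,260),300);return st("lift")
def drop():
    L((*JAR,260),350);st("over");L((*JAR,186),150);st("low");move_gripper(40);r.pause(.2);L((*JAR,260),350);st("done")
E
python3 - <<'E'
from h import *
I={n:get_image(n) for n in C}
off=[(12,-55),(8,-50),(15,-55),(10,-55),(15,-48)]
for (X,_,p),o in zip(verts(I),off):
    q=np.round(proj("side",X))+np.array(o)/6.15;print(X.round(1),plane("side",q,47).round(1))
E
```

```text
[657. -90.  20.] [656.8 -93.5  47. ]
[573.8 -78.2  22.5] [574.6 -81.8  47. ]
[504.7 -43.   21.7] [505.3 -48.8  47. ]
[499.9  75.1  15.6] [499.2  75.6  47. ]
[429.6 -60.8  21.8] [428.6 -64.   47. ]
```

```bash
python3 - <<'E'
from h import *
st("start")
s=pick((429.3,-62.3),np.radians(-126))
for n in C: cv2.imwrite(f"pics/p1{n}.png",get_image(n)[:,:,::-1])
if s["width"]>5:
    L((*JAR,260),350);st("over")
    I=get_image("side");q=proj("side",(*JAR,230)).astype(int);q=np.clip(q,100,None)
    J=get_image("top");w=proj("top",(*JAR,200)).astype(int)
    cv2.imwrite("pics/o1.png",np.hstack([cv2.resize(I[q[1]-75:q[1]+75,q[0]-75:q[0]+75],(400,400)),cv2.resize(J[w[1]-75:w[1]+75,w[0]-75:w[0]+75],(400,400))])[:,:,::-1])
E
```

```text
start t 0.6 w 85.4 p [ 264.4 -566.3  231.3] F [-1.1 -0.5 -0.2]
grip t 4.6 w 8.0 p [429.8 -62.4  26.6] F [-0.7  0.9  7.7]
lift t 5.5 w 8.2 p [428.3 -62.1 258.8] F [-0.3  0.2 -0.2]
over t 6.9 w 7.9 p [471.7 309.  259.4] F [ 0.1 -1.2 -0.9]
```

View pics/o1.png

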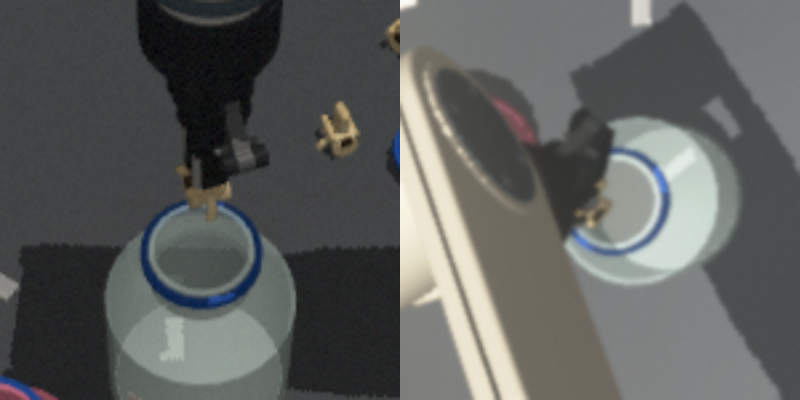

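The vertebra is held above the mouth: side crop at (205,190), top crop at the ring's edge because of parallax. I drop it and continue with a fresh measurement before each pick.

```bash
cat >>h.py <<'E'
def near(exp):
    """fresh position nearest the expected one, or None if it has moved"""
    V=verts({n:get_image(n) for n in C});
    for X,_,_ in V: print("  seen",X.round(1))
    k=[X for X,_,_ in V if np.linalg.norm(X[:2]-exp)<9];return k[0][:2]+[0,-1.5] if k else None
def full(exp,yaw,z=28):
    p=near(exp)
    if p is None: print("MOVED/absent",exp);return False
    s=pick(p,np.radians(yaw),z)
    if s["width"]<5: print("MISSED");return False
    L((*JAR,260),350);r.pause(.2)
    if st("over")["width"]<5: print("LOST");return False
    L((*JAR,186),150);r.pause(.1);move_gripper(40);r.pause(.2);L((*JAR,260),350);st("done");return True
E
python3 - <<'E'
from h import *
r.pause(.2);L((*JAR,186),150);r.pause(.2);st("low");move_gripper(40);r.pause(.3);L((*JAR,260),300);st("up")
full((499.9,75.1),-35)
for n in C: cv2.imwrite(f"pics/p2{n}.png",get_image(n)[:,:,::-1])
E
```

```text
low t 8.0 w 8.1 p [472.7 310.8 187.2] F [-0.2 -0.1  0. ]
up t 9.1 w 39.9 p [472.7 310.8 261.5] F [ 0.   0.2 -0.8]
  seen [573.7 -78.5  22.7]
  seen [504.6 -43.   21.9]
  seen [499.6  75.2  15.8]
grip t 12.8 w 8.2 p [500.2  73.8  28.6] F [ 0.3 -0.9  5.5]
lift t 13.7 w 7.8 p [498.5  73.6 258.6] F [ 0.6  0.9 -1.3]
over t 14.7 w 7.7 p [472.4 308.7 259.9] F [0.9 0.3 0.1]
done t 16.4 w 40.0 p [473.  311.  262.1] F [ 0.6  0.7 -0.4]
```

View pics/p2side.png

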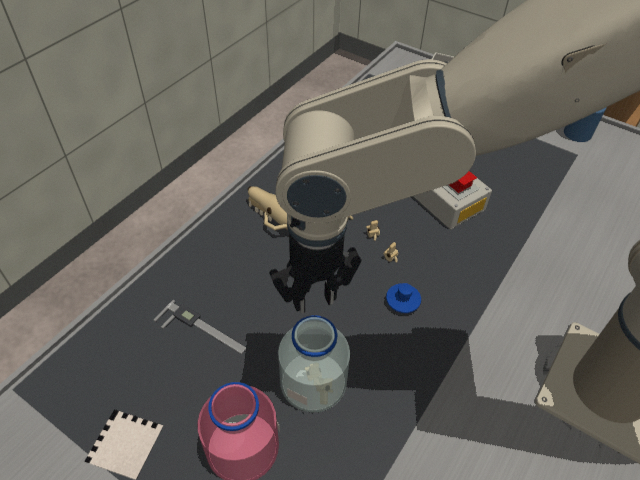

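Two vertebrae are in the jar, the jar is standing, and two more are visible at (373,229) and (391,252). The arm hides the farthest one. I take the next two.

```bash
python3 - <<'E'
from h import *
if full((504.7,-43),-95) and full((573.8,-78.4),-128):
    r.move_joints([-1.0,.423,1.63,0,1.089,0])
    near((657,-90))
for n in C: cv2.imwrite(f"pics/p3{n}.png",get_image(n)[:,:,::-1])
E
```

```text
seen [573.9 -78.7  22.1]
  seen [504.7 -43.1  21.8]
grip t 19.8 w 7.6 p [505.2 -44.6  28.8] F [0.1 0.1 6.3]
lift t 20.7 w 8.1 p [503.6 -44.5 258.7] F [-0.3  0.5 -0.7]
over t 22.1 w 7.9 p [472.4 309.1 260. ] F [-0.1  0.1 -0.7]
done t 23.8 w 39.8 p [473.1 311.  262.1] F [-1.   0.2  0.1]
  seen [573.9 -78.6  22.5]
grip t 27.1 w 7.7 p [574.4 -80.2  28.6] F [-0.5  0.9  4.3]
lift t 28.1 w 7.8 p [572.8 -80.  258.4] F [ 0.  -0.4 -1.1]
over t 29.6 w 8.3 p [472.5 309.3 260. ] F [0.2 0.5 0.6]
done t 31.3 w 40.0 p [473.  311.  262.1] F [-0.6 -0.3 -0.1]
  seen [656.9 -89.9  20.1]
```

View pics/p3side.png

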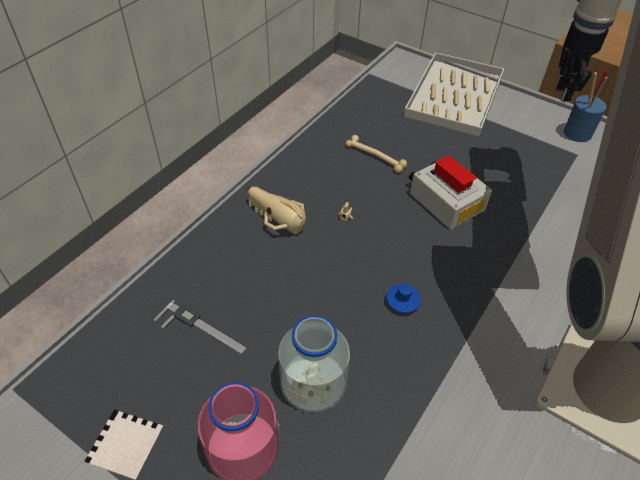

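Four are in and the jar has not moved. The last vertebra is at (346,212) and upright. I take it, then remeasure the stopper and ring.

```bash
python3 - <<'E'
from h import *
full((657,-90),-82)
r.move_joints([-1.0,.423,1.63,0,1.089,0]);r.pause(.3)
I={n:get_image(n) for n in C}
print(len(verts(I)))
def blue2(im):
    h=hsv(im).astype(int);return (h[...,0]>100)&(h[...,0]<130)&(h[...,1]>110)
def sub(n,x0,y0,x1,y1):
    m=blue2(I[n]);k=np.zeros_like(m);k[y0:y1,x0:x1]=1;return ell(m&k)[0]
print("ring",tri(sub("side",280,305,350,362),sub("top",172,275,232,330)),"stop",tri(sub("side",375,275,430,320),sub("top",310,300,360,345)))
# knob: darkest-contrast blob inside flange
a=I["side"][275:320,375:430];b=I["top"][300:345,310:360];S=I["side"][310:415,270:360]
cv2.imwrite("pics/s4.png",np.hstack([cv2.resize(k,(260,400*260//400+140)) for k in(a,b,S)])[:,:,::-1])
E
```

```text
seen [656.8 -89.8  20.1]
grip t 38.2 w 7.8 p [657.3 -91.3  28.6] F [-1.  -0.6  1.8]
lift t 39.1 w 7.9 p [655.7 -91.1 258.3] F [ 0.1  0.2 -0.6]
over t 40.8 w 8.2 p [472.6 309.4 259.9] F [ 0.1 -0.3  0.1]
done t 42.5 w 40.2 p [473.  311.  262.1] F [-0.4 -0.4 -0.1]
0
ring (array([472.10991536, 310.29760938, 170.69191332]), np.float64(0.517478349734426)) stop (array([422.75506997,  47.61878285,  16.72555928]), np.float64(0.2160397739369619))
```

View pics/s4.png

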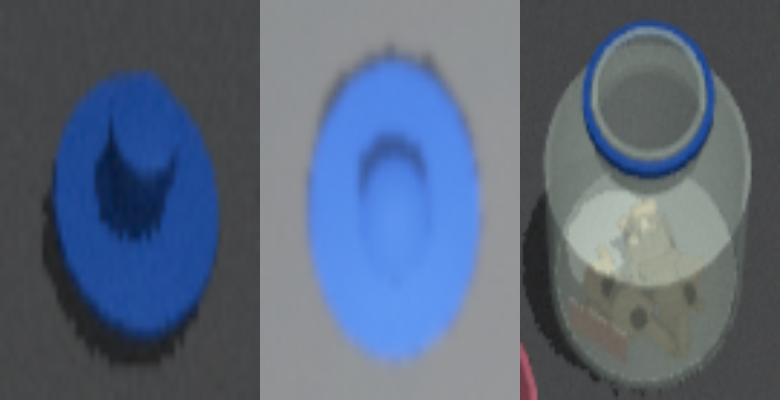

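All five are in the jar, low beneath the neck, and none remain outside. Now the stopper. The knob top is at about side (405.2,288.5) and top (336,325.3).

```bash
python3 - <<'E'
from h import *
X,e=tri((405.2,288.5),(336,325.3));print("knob top",X.round(1),round(e,1))
xy=np.array([422.7,47.9]);ok=abs(X[2]-50)<12 and np.linalg.norm(X[:2]-xy)<6;print(ok)
if ok:
    xy=.6*xy+.4*X[:2]
    O=best((*xy,23),np.radians(90));r.move_ptp([*xy,230.],O);move_gripper(60,60)
    L((*xy,70),300);L((*xy,22),80);r.pause(.2);st("pre");move_gripper(0,60);s=st("grip")
    zg=s["eef_pos"][2];L((*xy,60),80);r.pause(.2);st("lift");L((*xy,270),250)
    L((*JAR,270),250);r.pause(.3);st("over");print("zg",zg)
    I=get_image("side");J=get_image("top");q=proj("side",(*JAR,200)).astype(int);w=proj("top",(*JAR,200)).astype(int)
    cv2.imwrite("pics/o5.png",np.hstack([cv2.resize(k[c[1]-75:c[1]+75,c[0]-75:c[0]+75],(400,400)) for k,c in((I,q),(J,w))])[:,:,::-1])
E
```

```text
knob top [421.1  47.3  50.4] 3.5
True
pre t 49.8 w 60.0 p [422.4  47.7  22.4] F [ 0.1 -0.  -0.2]
grip t 50.2 w 28.1 p [422.3  47.7  22.3] F [-0.9  0.6  5.6]
lift t 51.1 w 27.7 p [421.6  47.6  59.5] F [-0.8 -0.  -1.3]
over t 53.6 w 27.9 p [472.2 309.8 270.3] F [-0.5  0.3 -0.7]
zg 22.34602322625895
```

View pics/o5.png

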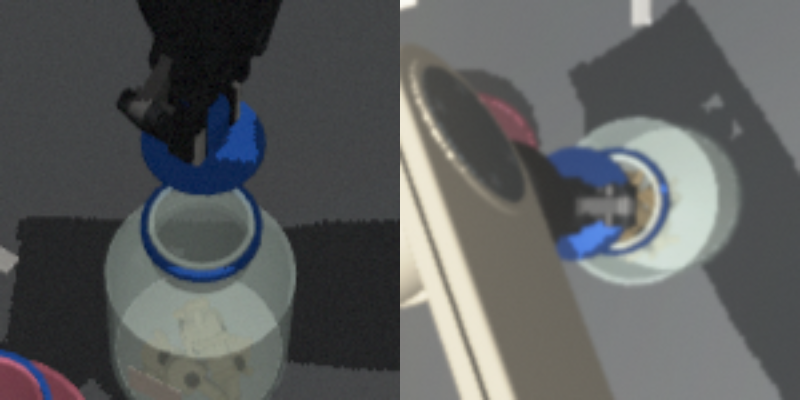

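The stopper is held level above the mouth: flange at side crop (203,140), ring below at (200,230). I lower it slowly.

```bash
python3 - <<'E'
from h import *
L((*JAR,204),120);r.pause(.2);s=st("204")
for z in(196,190,187,185):
    L((*JAR,z),40);r.pause(.15);s=st(z)
    if s["wrist_force"][2]>6: break
move_gripper(55);r.pause(.2);L((*JAR,270),200);move_gripper(0)
st("up");r.move_joints([-1.0,.423,1.63,0,1.089,0]);r.pause(.2)
I={n:get_image(n) for n in C}
a=I["side"][290:410,260:380];b=I["top"][250:350,150:250]
cv2.imwrite("pics/o6.png",np.hstack([cv2.resize(k,(400,400)) for k in(a,b)])[:,:,::-1])
for n in C:
    for k in blobs(blue(I[n]),60,3000):print(n,k[0].round(1),k[2])
    print(proj(n,(*JAR,204)))
E
```

```text
204 t 54.6 w 27.6 p [472.6 310.7 204.9] F [-0.4  0.2 -0.4]
196 t 55.1 w 27.7 p [472.1 310.5 196. ] F [-0.2  0.5 -0.3]
190 t 55.5 w 27.7 p [472.2 310.4 190. ] F [-0.1 -0.  -0.2]
187 t 55.9 w 27.6 p [472.1 310.4 187. ] F [ 0.1  0.2 -1.4]
185 t 56.3 w 28.1 p [472.1 310.4 185. ] F [-0.2  0.6 -0.8]
up t 58.0 w -0.2 p [472.1 310.4 269.8] F [-1.   0.2 -0.5]
side [314.  335.2] 1513
side [233.8 409.8] 382
[314.3266884  324.85963372]
top [199.9 303.3] 1107
[195.1370576 303.3696768]
```

View pics/o6.png

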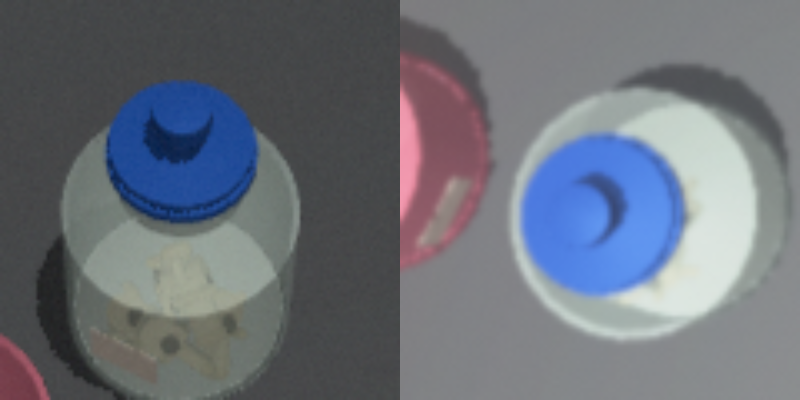

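The stopper lies flat on the ring in both views. Next I check its height and refine the guard pose from its red top face, comparing it with the box-based estimate.

```bash
cat >>h.py <<'E'
YB=np.radians(-21);BX=np.array([np.cos(YB),np.sin(YB),0]);BY=np.array([-np.sin(YB),np.cos(YB),0]);BC=np.array([478.8,-282,0])
def box(x,y,z): return BC+BX*x+BY*y+np.array([0,0,z])
E
python3 - <<'E'
from h import *
print("knob top",tri((314.6,326.5),(196.8,303.2)))
I={n:get_image(n) for n in C}
h=hsv(I["top"]).astype(int);m=((h[...,0]<8)|(h[...,0]>172))&(h[...,1]>140);m[:, :460]=0
for thr in(120,200):
    mm=m&(h[...,2]>thr);b=max(blobs(mm,50,9999),key=lambda q:q[2]);c=max(cv2.findContours(b[1].astype(np.uint8),0,1)[0],key=cv2.contourArea)
    q=cv2.boxPoints(cv2.minAreaRect(c));Q=np.array([plane("top",p,109) for p in q]);d=Q-Q[0]
    print(thr,b[2]);[print("  box coords",((k-BC)@BX).round(1),((k-BC)@BY).round(1)) for k in Q]
Z={n:I[n].copy() for n in C}
pts=[(-75,-60,70),(75,-60,70),(75,60,70),(-75,60,70)];g=[(-49,-22,109),(47,-22,109),(47,22,109),(-49,22,109)]
for n in C:
    Z[n]=cv2.resize(Z[n],None,fx=4,fy=4,interpolation=cv2.INTER_CUBIC)
    for P,col in((pts,(0,255,0)),(g,(255,255,0)),):
        cv2.polylines(Z[n],[np.int32([proj(n,box(*p))*4+1.5 for p in P])],1,col)
cv2.imwrite("pics/g.png",np.hstack([Z["side"][4*145:4*235,4*400:4*500],Z["top"][4*245:4*345,4*440:4*540][:360]])[:,:,::-1])
E
```

```text
knob top (array([472.29288322, 309.19868396, 197.24527143]), np.float64(0.01994547059209345))
120 1001
  box coords -47.7 23.9
  box coords 46.0 24.7
  box coords 47.9 -19.8
  box coords -45.6 -20.0
200 956
  box coords -47.6 21.9
  box coords 46.1 22.6
  box coords 47.9 -19.8
  box coords -45.6 -20.0
```

View pics/g.png

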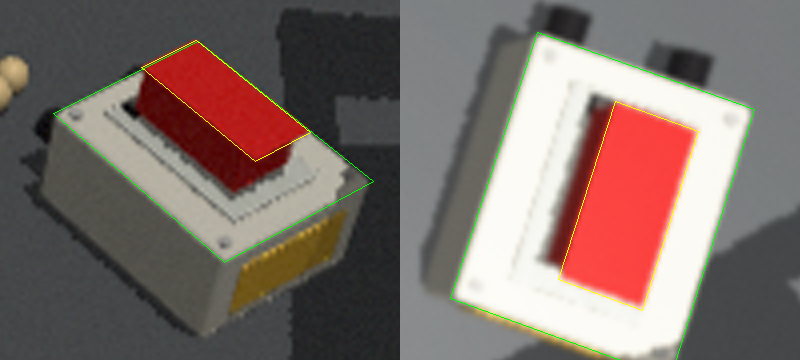

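The outlines match the box and guard to about 2 mm. My hand-read knob height (197) disagrees with the expected 214, so I check seating by touch: closed fingertips lowered onto the knob top. Then I go to the guard.

```bash
cat >>h.py <<'E'
OB=None
def gp(th,dz=-15): # TCP while gripping the guard at angle th
    return box(47-76*np.cos(th)+20*np.sin(th),0,74+76*np.sin(th)+20*np.cos(th)+dz)
def touch(p,z0,z1,f=4,step=1.0):
    L((*p[:2],z0),150);r.pause(.2);b=r.sense()["wrist_force"][2];z=z0
    while z>z1:
        z-=step;L((*p[:2],z),30);r.pause(.1);s=r.sense()
        if s["wrist_force"][2]-b>f: break
    return st("touch")
E
python3 - <<'E'
from h import *
O=best((*JAR,260),np.pi/2);r.move_ptp([*JAR,260.],O);s=touch(JAR,219,210);L((*JAR,260),200)
if s["eef_pos"][2]<216.5:
    OB=best(gp(0),YB+np.pi/2);p=gp(0);r.move_ptp([*p[:2],220.],OB);move_gripper(60,25)
    L((*p[:2],125),250);L(p,60);r.pause(.2);st("at guard");move_gripper(0,25);st("grip")
    for t in np.arange(.15,1.76,.16):
        L(gp(t),70);s=r.sense()
        if np.linalg.norm(s["wrist_force"])>15: st(f"force at {t}")
    st("top");I=[get_image(n) for n in C]
    cv2.imwrite("pics/g7.png",np.hstack([cv2.resize(I[0][110:230,380:520],(400,343)),cv2.resize(I[1][230:350,430:570],(400,343))])[:,:,::-1])
E
```

```text
touch t 67.1 w -0.0 p [472.2 310.5 213.7] F [-1.5 -0.3  6.4]
at guard t 71.8 w 59.5 p [ 452.  -271.8   79.4] F [-0.5 -0.7  0.1]
grip t 72.1 w 43.5 p [ 451.9 -271.5   79.4] F [-0.1  2.7  6. ]
top t 75.7 w 43.6 p [ 555.4 -310.9  131.6] F [ 2.3  5.9 -0.5]
```

View pics/g7.png

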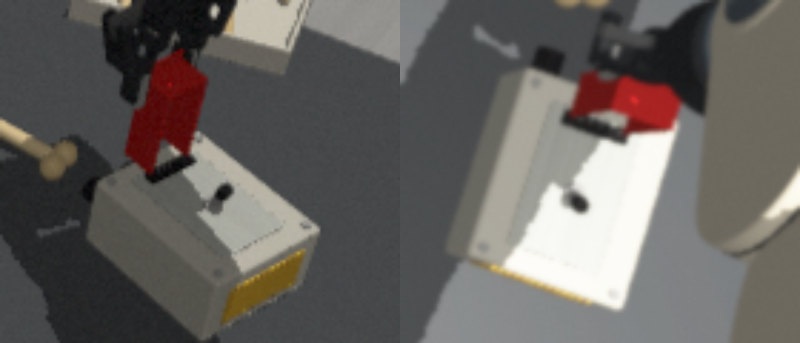

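The touch found the knob top at z=213.7, against 214 expected, so the stopper is fully seated. The guard is up and the toggle is exposed at side crop (222,193), leaning to the front. I release the guard and push the toggle to +x.

```bash
python3 - <<'E'
from h import *
r.pause(.2);move_gripper(62);r.pause(.1);e=np.array(r.sense()["eef_pos"]);L((*e[:2],240),200);move_gripper(0)
L((*box(-62,0,0)[:2],240),250);L(box(-62,0,120),250);L(box(-62,0,86),120);r.pause(.3);b=np.array(r.sense()["wrist_force"])
st("pre");L(box(-36,0,86),100)
for x in np.arange(-34,-5,1.5):
    L(box(x,0,86),30);r.pause(.08);s=r.sense();f=(np.array(s["wrist_force"])-b)@BX;print(round(x,1),round(f,1),end="; ")
    if x>-24 and f<-11: break
L(box(x-25,0,86),100);L(box(-62,0,86),100);L(box(-62,0,240),250);r.move_joints([-1.3,.423,1.63,0,1.089,0]);r.pause(.2)
st("away");I=[get_image(n) for n in C]
cv2.imwrite("pics/g8.png",np.hstack([cv2.resize(I[0][110:230,380:520],(400,343)),cv2.resize(I[1][230:350,430:570],(400,343))])[:,:,::-1])
print(proj("side",box(-5+24*np.sin(.42),0,94)),proj("side",box(-5-24*np.sin(.42),0,94)))
E
```

```text
pre t 79.8 w -0.1 p [ 421.3 -260.1   86.7] F [ 0.6 -0.5  0.8]
-34.0 -0.6; -32.5 -0.4; -31.0 -0.8; -29.5 -3.7; -28.0 -3.9; -26.5 -2.6; -25.0 -3.2; -23.5 -2.2; -22.0 -2.7; -20.5 -3.9; -19.0 -4.3; -17.5 -3.5; -16.0 -2.8; -14.5 -3.6; -13.0 -3.0; -11.5 -6.2; -10.0 -10.1; -8.5 -13.5; away t 89.6 w -0.6 p [ 179.4 -598.3  231.4] F [-0.8 -0.4 -0.1]
[452.9702293  172.84738188] [458.72165796 177.57355332]
```

View pics/g8.png

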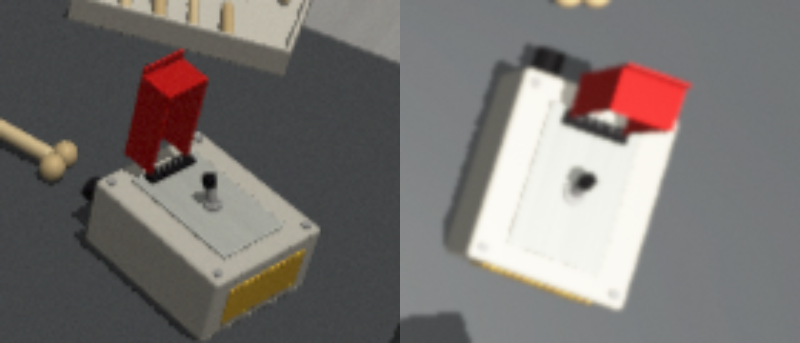

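The toggle tip is at side pixel (453.2,173.0). The prediction for off is (453.0,172.8) and the hard stop was felt, so extraction is off. Now I lower the guard.

```bash
python3 - <<'E'
from h import *
T=1.75;p=gp(T);OB=best(gp(0),YB+np.pi/2)
r.move_ptp([*p[:2],240.],OB);move_gripper(62,25);L((*p[:2],190),200);L(p,80);r.pause(.2);st("at");move_gripper(0,25);st("grip")
for t in list(np.arange(1.6,.01,-.16))+[0]:
    L(gp(t),70);s=r.sense()
    if np.linalg.norm(s["wrist_force"])>15: st(f"force at {t}")
r.pause(.2);st("down");move_gripper(62);p=gp(0);L((*p[:2],180),150);move_gripper(0)
q=box(-30,0,0);s=touch(q,114,104,f=6);L((*q[:2],240),200)
r.move_joints([-1.3,.423,1.63,0,1.089,0]);r.pause(.3)
I=[get_image(n) for n in C];print("verts outside",len(verts(dict(zip(C,I)))));st("end")
cv2.imwrite("pics/g9.png",np.hstack([cv2.resize(I[0],(400,300)),cv2.resize(I[0][130:235,390:530],(400,300))])[:,:,::-1])
cv2.imwrite("pics/f9.png",np.vstack([np.hstack([cv2.resize(I[0],(400,300)),cv2.resize(I[0][130:235,390:530],(400,300))]),np.hstack([cv2.resize(I[1],(400,300)),cv2.resize(I[1][245:350,430:570],(400,300))])])[:,:,::-1])
h=hsv(I[1]).astype(int);m=((h[...,0]<8)|(h[...,0]>172))&(h[...,1]>140)&(h[...,2]>200);m[:,:460]=0
b=max(blobs(m,50,9999),key=lambda q:q[2]);print("red",b[2],b[0])
E
```

```text
at t 93.5 w 61.8 p [ 554.  -310.9  130.9] F [0.6 0.4 0.1]
grip t 93.8 w 43.6 p [ 554.2 -310.4  130.8] F [0.5 3.  4. ]
down t 97.6 w 43.7 p [ 451.3 -271.3   78.9] F [ 1.7  5.1 -0.3]
touch t 102.3 w -0.2 p [ 450.9 -271.3  108.8] F [-2.9  0.9  9.9]
verts outside 0
end t 105.1 w -0.2 p [ 179.  -598.6  231.5] F [ 0.5  1.2 -0.1]
red 959 [496.45776851 295.41188738]
```

View pics/f9.png

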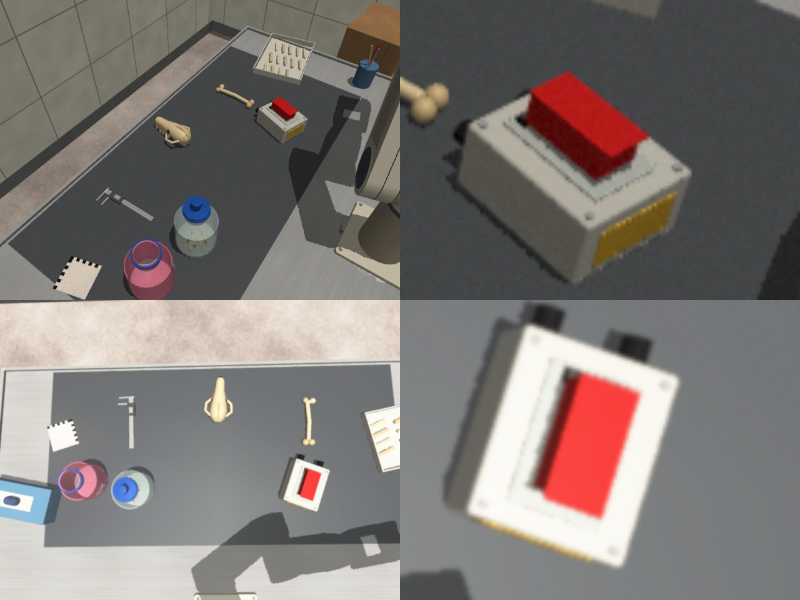

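The guard is shut, with its top felt at 108.8 mm against 109 expected. The jar stands stoppered and no vertebrae are left outside. I hand in.

```bash
python3 -c "
from workcell import r
r.hand_in()"
```

```text
the job is handed in; nothing more can be done
```

I finished the job and handed it in after about 105 s of robot time, within the 210 s limit. All five vertebrae present went through the neck into the jar. The stopper went on next, then the guard came up, the extraction went off and the guard came down again.

**What the last checks showed:**
- **Stopper:** by touch, the knob top is at 213.7 mm against 214 mm if fully seated.
- **Switch:** I felt the hard stop, and the toggle tip sits within 0.3 px of the predicted off position in the side view.
- **Guard:** by touch, its top is at 108.8 mm against 109 mm if shut, and its red outline has the same size and place as at the start.
- **Rest of the scene:** no vertebrae are left outside, the jar is standing, and the skull, thigh bone and callipers look unmoved. I judged those three by eye only.

**What disagreed:**
- A hand-read two-view height for the stopper's knob top gave 197 mm. I put that down to pixel reading error, because the touch contradicted it.
- The automatic spine-direction estimate was unreliable, so I read the vertebra angles off the enlarged images. All five grasps held first time.

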